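Find the tight spot on a linear slide and back the carriage off

TASK

Slide the blue carriage along its rail towards the orange marker, so that it pushes the marker ahead of it until you feel the rail bind; press gently into the tight spot so that you are sure of it, but do not force it. Then back the carriage off so that a gap of about 20 mm is left between it and the marker, and let go; do not touch the marker yourself, and leave the other things on the table alone.

Things in the scene. Friction and masses are not known exactly. Their poses are not given: they have to be found in the camera images.
- rail: The slide: a plywood board 210 x 460 x 18 mm, fixed to the table, with an aluminium rail 40 mm wide, 440 mm long, its top 38 mm above the table. Origin: middle of the board's underside. Its y axis runs along the rail, from the carriage towards the marker (the way to search); x across the rail; z up. A block at each end, centred 218 mm from the middle, rises 48 mm above the table.
- rail_mid (a point): Middle of the rail's top, 38 mm above the table. The rail's groove is pinched somewhere beyond the marker; this cannot be seen or measured, only felt. It begins to bind when the marker's near face (towards the carriage) stands somewhere from 15 to 100 mm beyond this point along the rail's y.
- carriage: The blue carriage: 64 mm across the rail, 60 mm along it, flat top 53 mm above the table, a red upright grip on its middle. Slides only along the rail; frame parallel to the rail's; origin below its middle, at table height. It takes about 2.5 N to move, and about 4 N in all with the marker ahead of it.
- handle (a point): Middle of the red grip on the carriage: a block 20 mm across the rail, 40 mm along the rail and 50 mm high (its foot is 53 mm and its top 103 mm above the table); this point is on its centre line, 90 mm above the table.
- carriage_face (a point): Middle of the carriage's face towards the marker, 46 mm above the table, 30 mm from the carriage's middle. At the tight spot the push rises springily by about 1.2 N per mm: the carriage does not stop dead. A total push of 9 to 13 N on the carriage is a sure find; over 20 N is forcing it.
- marker: The orange marker: a clip astride the rail, 52 mm across it, 12 mm along it, top 52 mm above the table. Slides along the rail with about 1.5 N of friction. As the carriage backs off, the tight spot springs the marker back to within 1.5 mm of where the binding began; there it stays. Frame parallel to the rail's; origin below its middle, at table height.
- marker_face (a point): Middle of the marker's face towards the carriage, 46 mm above the table. The gap between carriage and marker is the distance from the carriage_face point to this one.
- bolt_a: A loose bystander: a dark bolt standing on its head on the board, 18 mm across, 31 mm tall. Origin: centre of its underside.
- bolt_b: A loose bystander: a second dark bolt like the first, on the board.
- hexkey: A loose bystander: an L-shaped hex key of 6 mm bar, 80 x 20 mm, flat on the board. Origin: on its long leg, near the middle.
- dish: A loose bystander: a shallow steel dish 100 mm wide, 22 mm high. Origin: centre of its underside.
- tape: A loose bystander: a yellow roll of tape lying flat, 90 mm wide, 22 mm high. Origin: centre of its underside.
- jar: A loose bystander: a clear jar with a dark lid, 64 mm wide, 70 mm high. Origin: centre of its underside.
- driver: A loose bystander: a screwdriver with a yellow handle. Origin: its underside, near the middle.
- bluebin: A loose bystander: an open blue parts bin 160 x 110 x 75 mm. Origin: centre of its underside.

How it is judged:
On the way:
1. the carriage presses the marker into the tight spot with more than 5 N for a moment (contact force between carriage and marker above 5 N), for 0.2 s.
At the end, for the whole second after the job is handed in: After the tight spot was found, the carriage stands at rest and released with a gap of 12 to 30 mm between its face and the marker, and the marker is at rest (y of marker_face in the frame of carriage_face between 0.012 and 0.03 m and linear speed of each of carriage, marker below 0.005 m/s); the robot touches nothing.
It fails at once if the marker is forced into the tight spot with more than 20 N (contact force between carriage and marker above 20 N).
It fails at once if the robot touches the marker (contact force between any of the fingers, the arm and marker above 0.5 N).
It fails at once if a bystander is moved by more than 30 mm (distance of any of bolt_a, bolt_b, hexkey, dish, tape, jar, driver, bluebin from where it was at the start of the episode above 0.03 m).
It also fails if it takes over 48 s, if anything falls off the work surface, if the arm or the gripper's body presses on something with over 40 N, if the wrist force passes 120 N, or if a joint passes its speed limit or range.

ROBOT

A 7-joint arm with a two-finger parallel gripper is mounted at the origin on the work surface. World frame = base frame: x ahead of the robot, y to its left, z up, the work surface at z = 0. Lengths are in m, angles in rad, forces in N, time in s.
With the tool pointing down it reaches from about 0.425 to 1.025 m from the base axis. Payload 3.6 kg.
Tool frame: the origin (TCP) lies between the finger pads; the fingertips stand 25 mm ahead of it and the grasp point (between the pads) lies 6 mm ahead of it; z points along the fingers, y is the line along which they close (so a half turn about z gives the same grasp; the last joint's range is limited). The gripper opens to 85 mm and grips with 20 to 120 N. Pads are 22 mm wide; open, the fingers measure 114 mm over their backs; the gripper's body (76 mm by 85 mm) begins 54 mm behind the grasp point. The pads swing forward as they close: fully open they stand 13 mm farther back than shut.
Start: joints at [1.054, 0.591, 0.048, 1.609, -0.033, 0.943, -0.034], TCP at [0.298, -0.661, 0.256] pointing down, gripper open.
Joint ranges: [-2.69, 2.69], [-0.47, 2.24], [-1.27, 1.36], [0.19, 2.51], [-1.53, 4.68], [0.08, 2.07], [-3.09, 3.09]. Speed limits (rad/s): [2.57, 2.57, 3.14, 3.14, 3.14, 3.14, 3.14].

INTERFACE

Orientations are given as a unit quaternion [x, y, z, w].
In Python, from workcell import monitor, get_image, camera_info, order, search_frame, tip_of gives the robot as it stands. The module is installed in compiled form; this text tells all that it offers.
- The arm moves only by the tool send_rows, never from a script. Its argument "plan" is a list of rows, each a list of 2 entries, a list of its own where there are three numbers: the shift along the world's x, y, z in m, then the turn, a rotation vector about the world's x, y, z in units of 6 degrees (1.0 is 6 degrees). In form: [[[dx, dy, dz], [ax, ay, az]], ...]. A call has 1 to 8 rows; each row shifts and turns the commanded pose from where the row before left it; what a row does not reach is not made up. A row lasts 1/12 s, in which the tool goes at most 41.7 mm and 7.16 degrees, less where a joint would pass 70% of its speed; a pose out of reach is approached as far as the arm can. A call is refused whole if a number of a shift passes 0.0417 or a number of a turn 1, either way. A call with a gripper value outside its range is refused whole. "hand" is the gripper command: -1 is shut, 1 is fully open, values between are in proportion, set as the call begins (left out, the last holds). The fingers move at their own pace and stop on an object; the grip force is fixed at half the most. Time passes only in rows, so rows that do not move let the fingers close. It gives the time, the measured TCP pose, the force, the opening and the grip force at its end, in the units of the state.
- monitor.get_state(): the state, without advancing time (a new reading comes with each control period).
- get_image(name): name is "scene" or "top" or "wrist"; returns (picture, depth): 384x512x3 uint8, red, green, blue; 384x512 float32, m along the optical axis (not along the pixel's ray), 0 where there is no reading.
- camera_info(name): a dict with "vfov" (degrees; the focal length in pixels is half the picture's height over the tangent of half this angle, whatever the lens; pixels are square), "cx", "cy" (the principal point, pixels), "xyz" and "rotation" of the camera in the world; the wrist camera has in their place "mount" (4x4, takes a point from camera to tool coordinates, whose origin is the TCP and whose axes are the flange's). Camera axes: x right, y down, z forward; pixel columns grow to the right and rows downward; lengths in m; the calibration is good to about 2 mm. A picture is of the moment at which its call begins: read the wrist's pose just before it. camera_info takes no time and is no camera call.
- order.job_done(): hands the job in; it is judged then, once.
Trained networks look in the newest picture that a camera, given by its name, has taken for a name from the list of things; names that differ only in an ending like _2 or _b are one class to them, and where a whole thing is asked for, a point or a joint stands for the part that bears it (a point fixed in the world has none). Each returns a list of dicts, best first, with "confidence" (0 to 1); they miss things now and then, are a little off and sometimes report something else, mostly with a low value. They report only what shows in the picture. A call takes as long as a camera call.
- search_frame(label, camera): "xyz" ([x, y, z] in m, in world coordinates, good to about 4 mm: the middle of the surface that is visible of it).
- tip_of(label, camera): "xyz" ([x, y, z] in m, in world coordinates, good to about 4 mm: a listed point, or the origin of a listed thing).
The state is a dict: "time_s": time; "q": joint angles; "joint_vel": joint speeds; "tau": joint torques, N m; "tool_pos": TCP position; "ee_rot": TCP orientation; "contact_force": force on the tool from outside, world axes, zero at the start; "wrist_torque": the same for the moment, N m; "gripper_width": finger opening in m; "grasp_force": force on a finger pad.
Only numpy, scipy, OpenCV 4.12 (cv2) and the standard library are available. Lean on these libraries where they do the work, as an engineer would, in place of code of your own. Each camera call takes 0.05 s, during which the arm holds its last target. There are 200 camera calls.

## Working session

There is one attempt and no reset: what is moved stays moved. The work goes in short steps, Python scripts to look and compute and a tool call to move; the robot and the scene stay as the last step left them, time stands still between calls to the robot, and variables do not carry over. Pictures are saved under pics/ and viewed, at most 10 in all, crops included, and the job is handed in when it is done.

Besides the shell and the picture viewer there is one more tool, called after "Request:" by a JSON object that holds its "api" and its "payload". send_rows: Moves the arm, as the interface text tells. Its arguments: {"type":"object","properties":{"plan":{"type":"array"},"hand":{"type":"number"}},"required":["plan"]}

```bash
mkdir -p pics; cat > h.py <<'E'
import numpy as np, cv2
from workcell import *
E
python3 - <<'E'
from h import *
s=monitor.get_state(); print(s)
for c in ["scene","top"]:
    im,d=get_image(c); cv2.imwrite(f"pics/{c}1.png",im[:,:,::-1]); i=camera_info(c); print(c,i)
    for l in ["rail_mid","handle","carriage_face","marker_face","carriage","marker","rail"]:
        r=tip_of(l,c); print(l,[(np.round(x["xyz"],4),round(x["confidence"],2)) for x in r[:2]])
E
```

```text
{'time_s': 0.0, 'q': array([ 1.05353275,  0.59216787,  0.04831475,  1.6098275 , -0.03330835,
        0.94267796, -0.03369363]), 'joint_vel': array([ 7.70726594e-04,  1.71553959e-03,  2.55702427e-06,  5.61035623e-04,
        7.80051014e-04, -7.09911631e-04,  5.03246184e-04]), 'tau': array([ 2.20033253e-04, -5.48684263e+01,  1.54663704e+00, -1.98121583e+01,
        9.47659544e-03,  8.48023337e-03,  9.12914288e-06]), 'tool_pos': array([ 0.29780236, -0.66017127,  0.25510416]), 'ee_rot': array([ 9.77628966e-01,  2.10333805e-01, -3.03509043e-04, -1.09648247e-03]), 'contact_force': array([-0.04909889, -0.76691486, -0.98353093]), 'wrist_torque': array([ 0.01365753, -0.00456019,  0.06138511]), 'grasp_force': 0.0, 'gripper_width': 0.08536065206774354}
scene {'vfov': 53.499666315380125, 'cx': 257.01983284610566, 'cy': 187.23370599281128, 'xyz': array([1.32588703, 0.07085006, 0.87512376]), 'rotation': array([ 0.61000558,  0.69625127, -0.29147351, -0.24118573])}
rail_mid [(array([ 0.5345, -0.0216,  0.037 ]), 0.78)]
handle [(array([ 0.4955, -0.1511,  0.0925]), 0.55)]
carriage_face [(array([ 0.5008
[... 316 characters left out ...]
685407474, 'cx': 253.48448117314078, 'cy': 190.28380262944887, 'xyz': array([ 0.39673957, -0.05783084,  1.57930166]), 'rotation': array([ 0.70708963, -0.70485458,  0.03258719, -0.04628564])}
rail_mid [(array([ 0.5319, -0.0189,  0.0366]), 0.58), (array([ 0.4929, -0.1553,  0.0033]), 0.39)]
handle [(array([ 0.7808, -0.0367,  0.0015]), 0.67), (array([ 0.4932, -0.1556,  0.0911]), 0.66)]
carriage_face [(array([ 0.5033, -0.1262,  0.0429]), 0.75)]
marker_face [(array([ 0.5244, -0.0417,  0.0446]), 0.64)]
carriage [(array([ 0.4906, -0.1556,  0.0044]), 0.83)]
marker [(array([ 0.4935, -0.1558,  0.0905]), 0.55), (array([ 0.531 , -0.039 , -0.0019]), 0.46)]
rail [(array([ 0.538 , -0.0173, -0.0009]), 0.87)]
```

View pics/scene1.png

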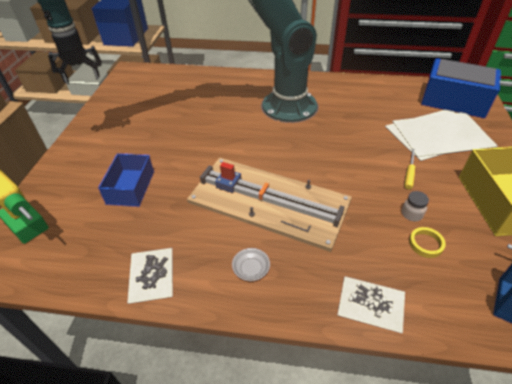

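View pics/top1.png

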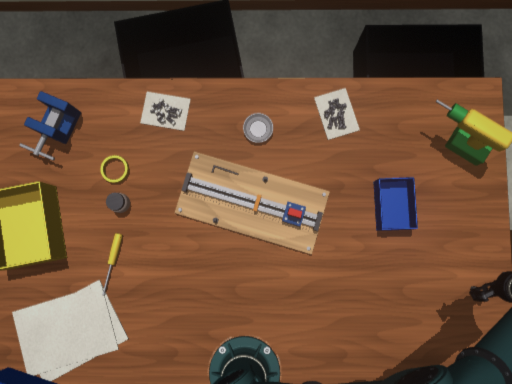

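```bash
python3 - <<'E'
from h import *
from scipy.spatial.transform import Rotation as R
# rail direction from top depth: points at board/blue/orange
c="top"; im,d=get_image(c); i=camera_info(c); f=192/np.tan(np.radians(i["vfov"]/2))
v,u=np.mgrid[:384,:512]
P=np.stack([(u-i["cx"])/f*d,(v-i["cy"])/f*d,d],-1)@R.from_quat(i["rotation"]).as_matrix().T+i["xyz"]
h=cv2.cvtColor(im,cv2.COLOR_RGB2HSV); H,S=h[...,0],h[...,1]
m=(P[...,2]>.032)&(P[...,2]<.043)&(np.hypot(P[...,0]-.535,P[...,1]+.02)<.26)&(S<60)
def pca(Q):
    Q=np.median(Q,0),Q; w=np.linalg.svd(Q[1][:,:2]-Q[1][:,:2].mean(0),full_matrices=False)[2][0]; return Q[1].mean(0),w,np.degrees(np.arctan2(w[1],w[0]))
print("rail",m.sum(),pca(P[m]))
near=np.hypot(P[...,0]-.535,P[...,1]+.02)<.26
for n,mm in dict(red=(P[...,2]>.095)&((H<8)|(H>172))&(S>120)&near,orange=(P[...,2]>.046)&(P[...,2]<.058)&(H>5)&(H<22)&(S>120)&near,blue=(P[...,2]>.047)&(P[...,2]<.058)&(H>95)&(H<130)&(S>100)&near).items(): print(n,mm.sum(),np.round(P[mm].mean(0),4) if mm.any() else 0, pca(P[mm])[2])
E
```

```text
rail 1208 (array([ 5.39892537e-01, -3.06802974e-04,  3.78552320e-02]), array([0.28289805, 0.95914998]), np.float64(73.5667542403166))
red 92 [ 0.4946 -0.1538  0.1035] -106.31635336069934
orange 58 [ 0.5287 -0.0381  0.0521] 163.6953843184833
blue 104 [ 0.4958 -0.1519  0.053 ] 146.8728434306902
```

The scene view shows the rail with the carriage at (228,180), the marker at (263,190) and the bolts clear at (308,184) and (251,211). The top view agrees: carriage at (295,213), marker at (258,202). The rail heads at 73.6° and the grip is at about (0.495, -0.154).

Request:
{"api": "send_rows", "payload": {"plan": [[[0.0123, 0.0316, 0], [0, 0, 0.514]], [[0.0123, 0.0316, 0], [0, 0, 0.514]], [[0.0123, 0.0316, 0], [0, 0, 0.514]], [[0.0123, 0.0316, 0], [0, 0, 0.514]], [[0.0123, 0.0316, 0], [0, 0, 0.514]], [[0.0123, 0.0316, 0], [0, 0, 0.514]], [[0.0123, 0.0316, 0], [0, 0, 0.514]], [[0.0123, 0.0316, 0], [0, 0, 0.514]]], "hand": 1}}

```text
time_s: 1.52
tool_pos: [0.397, -0.4066, 0.2566]
ee_rot: [0.91, 0.415, 0.0, 0.0]
contact_force: [0.6, -0.0, 0.8]
gripper_width: 0.0852
grasp_force: 0.0
```

Request:
{"api": "send_rows", "payload": {"plan": [[[0.0123, 0.0316, 0], [0, 0, 0.514]], [[0.0123, 0.0316, 0], [0, 0, 0.514]], [[0.0123, 0.0316, 0], [0, 0, 0.514]], [[0.0123, 0.0316, 0], [0, 0, 0.514]], [[0.0123, 0.0316, 0], [0, 0, 0.514]], [[0.0123, 0.0316, 0], [0, 0, 0.514]], [[0.0123, 0.0316, 0], [0, 0, 0.514]], [[0.0123, 0.0316, 0], [0, 0, 0.514]]]}}

```text
time_s: 2.18
tool_pos: [0.4954, -0.1538, 0.2567]
ee_rot: [0.8, 0.6, 0.0, 0.0]
contact_force: [0.7, 0.2, -0.7]
gripper_width: 0.0855
grasp_force: 0.0
```

Request:
{"api": "send_rows", "payload": {"plan": [[[0, 0, -0.01], [0, 0, 0]], [[0, 0, -0.015], [0, 0, 0]], [[0, 0, -0.015], [0, 0, 0]], [[0, 0, -0.015], [0, 0, 0]], [[0, 0, -0.01], [0, 0, 0]], [[0, 0, 0], [0, 0, 0]], [[0, 0, 0], [0, 0, 0]]]}}

```text
time_s: 2.77
tool_pos: [0.4948, -0.1554, 0.1911]
ee_rot: [0.801, 0.599, -0.0, -0.0]
contact_force: [-0.1, 0.1, 0.4]
gripper_width: 0.0853
grasp_force: 0.0
```

```bash
cat >> h.py <<'E'
from scipy.spatial.transform import Rotation as R
def cloud(c):
    s=monitor.get_state(); im,d=get_image(c); i=camera_info(c); f=192/np.tan(np.radians(i["vfov"]/2))
    v,u=np.mgrid[:384,:512]; P=np.stack([(u-i["cx"])/f*d,(v-i["cy"])/f*d,d],-1)
    if c=="wrist":
        M=np.array(i["mount"]); P=P@M[:3,:3].T+M[:3,3]; P=P@R.from_quat(s["ee_rot"]).as_matrix().T+s["tool_pos"]
    else: P=P@R.from_quat(i["rotation"]).as_matrix().T+i["xyz"]
    P[d==0]=np.nan
    return im,P,s
def seg(im,P):
    h=cv2.cvtColor(im,cv2.COLOR_RGB2HSV); H,S=h[...,0].astype(int),h[...,1]; Z=P[...,2]
    near=np.hypot(P[...,0]-.535,P[...,1]+.02)<.26
    return dict(red=near&(Z>.097)&(Z<.112)&((H<8)|(H>172))&(S>120), orange=near&(Z>.046)&(Z<.058)&(H>4)&(H<22)&(S>120), blue=near&(Z>.047)&(Z<.058)&(H>95)&(H<130)&(S>100))
D=np.array([.2826,.9592]); N=np.array([.9592,-.2826])
def ext(P,m):
    Q=P[m][:,:2]; a=Q@D; b=Q@N
    return m.sum(), np.round(np.percentile(a,[1,50,99])*1000,1), np.round(np.percentile(b,[1,50,99])*1000,1)
E
python3 - <<'E'
from h import *
im,P,s=cloud("wrist"); cv2.imwrite("pics/w1.png",im[:,:,::-1])
t=s["tool_pos"]; print(t,np.degrees(2*np.arctan2(s["ee_rot"][1],s["ee_rot"][0])),s["ee_rot"],s["contact_force"],s["time_s"]); print("tcp",t[:2]@D*1000,t[:2]@N*1000)
for c in("wrist","top"):
    im,P,s=cloud(c)
    for k,m in seg(im,P).items():
        if m.any(): print(c,k,ext(P,m))
E
```

```text
[ 0.49484079 -0.15537363  0.19109757] 73.61571841106218 [ 8.00649137e-01  5.99133384e-01 -2.53468273e-04 -2.88187203e-04] [-0.09032828  0.06059929  0.44604129] 2.7667
tcp -9.192382925659823 518.5598699737718
wrist red (np.int64(1393), array([-27.2,  -6.8,  12. ]), array([509. , 518.7, 528.2]))
wrist orange (np.int64(1122), array([106.6, 112. , 118.4]), array([493.3, 518.7, 544.1]))
wrist blue (np.int64(2539), array([-36.4,  -0.5,  22. ]), array([487.2, 516. , 548.7]))
top orange (np.int64(55), array([107.4, 113. , 118.6]), array([492.2, 516.9, 541.7]))
top blue (np.int64(27), array([ 5.5, 15.6, 20.9]), array([487.8, 501.7, 520.1]))
```

View pics/w1.png

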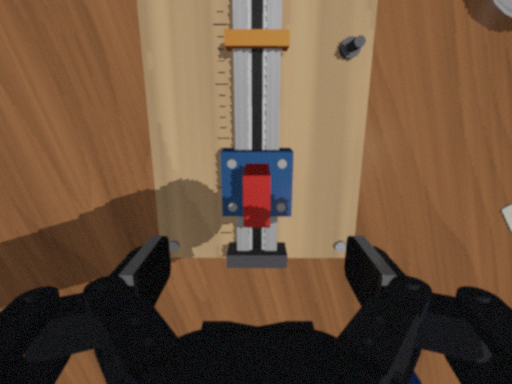

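The wrist view shows the grip centred between the fingers at (256,195), the marker at (256,38) and a bolt well aside at (350,47). I'll descend to TCP z of about 0.090 and grip.

Request:
{"api": "send_rows", "payload": {"plan": [[[0.0006, 0.0018, -0.01], [0, 0, 0]], [[0, 0, -0.018], [0, 0, 0]], [[0, 0, -0.018], [0, 0, 0]], [[0, 0, -0.018], [0, 0, 0]], [[0, 0, -0.018], [0, 0, 0]], [[0, 0, -0.012], [0, 0, 0]], [[0, 0, -0.007], [0, 0, 0]], [[0, 0, 0], [0, 0, 0]]]}}

```text
time_s: 3.58
tool_pos: [0.4949, -0.1531, 0.0889]
ee_rot: [0.8, 0.599, -0.001, -0.001]
contact_force: [0.5, 0.7, 0.0]
gripper_width: 0.0854
grasp_force: 0.0
```

Request:
{"api": "send_rows", "payload": {"plan": [[[0, 0, 0], [0, 0, 0]], [[0, 0, 0], [0, 0, 0]], [[0, 0, 0], [0, 0, 0]], [[0, 0, 0], [0, 0, 0]], [[0, 0, 0], [0, 0, 0]], [[0, 0, 0], [0, 0, 0]], [[0, 0, 0], [0, 0, 0]], [[0, 0, 0], [0, 0, 0]]], "hand": -1}}

```text
time_s: 4.25
tool_pos: [0.4948, -0.1533, 0.091]
ee_rot: [0.801, 0.599, -0.0, -0.0]
contact_force: [-2.1, 0.2, 5.7]
gripper_width: 0.0195
grasp_force: 60.1
```

Request:
{"api": "send_rows", "payload": {"plan": [[[0.0025, 0.0086, 0], [0, 0, 0]], [[0.0025, 0.0086, 0], [0, 0, 0]], [[0.0026, 0.0086, 0], [0, 0, 0]], [[0.0025, 0.0086, 0], [0, 0, 0]], [[0.0026, 0.0086, 0], [0, 0, 0]], [[0.0025, 0.0086, 0], [0, 0, 0]], [[0.0026, 0.0087, 0], [0, 0, 0]], [[0.0025, 0.0087, 0], [0, 0, 0]]]}}

```text
time_s: 4.92
tool_pos: [0.5149, -0.0855, 0.091]
ee_rot: [0.801, 0.599, -0.001, 0.0]
contact_force: [-3.0, -1.9, 6.3]
gripper_width: 0.0193
grasp_force: 60.1
```

Request:
{"api": "send_rows", "payload": {"plan": [[[0.0008, 0.0028, 0], [0, 0, 0]], [[0.0009, 0.0029, 0], [0, 0, 0]], [[0.0008, 0.0029, 0], [0, 0, 0]], [[0.0009, 0.0029, 0], [0, 0, 0]], [[0.0008, 0.0028, 0], [0, 0, 0]], [[0.0009, 0.0029, 0], [0, 0, 0]], [[0.0008, 0.0029, 0], [0, 0, 0]], [[0.0009, 0.0029, 0], [0, 0, 0]]]}}

```text
time_s: 5.58
tool_pos: [0.5214, -0.0634, 0.091]
ee_rot: [0.801, 0.599, -0.002, 0.0]
contact_force: [-2.8, -3.3, 6.7]
gripper_width: 0.0194
grasp_force: 60.1
```

```bash
cat >> h.py <<'E'
def st():
    s=monitor.get_state(); t=s["tool_pos"]; f=s["contact_force"]
    print("t",s["time_s"],"a,b",np.round([t[:2]@D*1e3,t[:2]@N*1e3,t[2]*1e3],1),"push",-f[:2]@D,"side",f[:2]@N,"fz",f[2])
E
python3 -c "
from h import *
st()
for c in('top','wrist'):
    im,P,s=cloud(c)
    for k,m in seg(im,P).items():
        if m.any(): print(c,k,ext(P,m))
st()"
```

```text
t 5.5833 a,b [ 86.6 518.1  91. ] push 3.936634058859648 side -1.7796092355941728 fz 6.663009794969326
wrist red (np.int64(4493), array([ 67. ,  89.5, 106.7]), array([508.5, 518.4, 528.3]))
wrist orange (np.int64(2227), array([116.6, 122.9, 128.6]), array([493.1, 518.4, 544. ]))
wrist blue (np.int64(3793), array([ 79.3, 103.9, 115.9]), array([487.1, 516.2, 549.2]))
t 5.6833 a,b [ 87.5 518.   91. ] push 2.1183871692487095 side -2.790954181392185 fz 6.43342434150788
```

Contact is made and the marker is being pushed. The tool now stands at a≈87 mm, and binding is expected at tool a between 115 and 200 mm.

Request:
{"api": "send_rows", "payload": {"plan": [[[0.0008, 0.0028, 0], [0, 0, 0]], [[0.0008, 0.0028, 0], [0, 0, 0]], [[0.0008, 0.0028, 0], [0, 0, 0]], [[0.0008, 0.0028, 0], [0, 0, 0]], [[0.0008, 0.0027, 0], [0, 0, 0]], [[0.0008, 0.0027, 0], [0, 0, 0]], [[0.0008, 0.0027, 0], [0, 0, 0]], [[0.0008, 0.0027, 0], [0, 0, 0]]]}}

```text
time_s: 6.35
tool_pos: [0.5279, -0.0414, 0.091]
ee_rot: [0.801, 0.599, -0.002, 0.0]
contact_force: [-2.4, -3.7, 6.1]
gripper_width: 0.0193
grasp_force: 60.1
```

```bash
python3 -c "
from h import *
st()"
```

```text
t 6.35 a,b [109.5 518.1  91. ] push 4.181211125859087 side -1.2370097570392118 fz 6.050634583003741
```

Baseline push is about 4 N. I'll search in 8 mm calls.

Request:
{"api": "send_rows", "payload": {"plan": [[[0.0003, 0.001, 0], [0, 0, 0]], [[0.0003, 0.001, 0], [0, 0, 0]], [[0.0003, 0.001, 0], [0, 0, 0]], [[0.0003, 0.001, 0], [0, 0, 0]], [[0.0003, 0.001, 0], [0, 0, 0]], [[0.0003, 0.001, 0], [0, 0, 0]], [[0.0003, 0.001, 0], [0, 0, 0]], [[0.0003, 0.001, 0], [0, 0, 0]]]}}

```text
time_s: 7.02
tool_pos: [0.5303, -0.0334, 0.091]
ee_rot: [0.801, 0.599, -0.001, 0.0]
contact_force: [-2.9, -2.8, 6.7]
gripper_width: 0.0194
grasp_force: 60.1
```

Request:
{"api": "send_rows", "payload": {"plan": [[[0.0003, 0.001, 0], [0, 0, 0]], [[0.0003, 0.001, 0], [0, 0, 0]], [[0.0003, 0.001, 0], [0, 0, 0]], [[0.0003, 0.001, 0], [0, 0, 0]], [[0.0003, 0.001, 0], [0, 0, 0]], [[0.0003, 0.001, 0], [0, 0, 0]], [[0.0003, 0.001, 0], [0, 0, 0]], [[0.0003, 0.001, 0], [0, 0, 0]]]}}

```text
time_s: 7.68
tool_pos: [0.5327, -0.0254, 0.091]
ee_rot: [0.801, 0.599, -0.002, 0.0]
contact_force: [-4.6, -3.2, 7.1]
gripper_width: 0.0191
grasp_force: 60.1
```

Request:
{"api": "send_rows", "payload": {"plan": [[[0.0003, 0.001, 0], [0, 0, 0]], [[0.0002, 0.001, 0], [0, 0, 0]], [[0.0003, 0.001, 0], [0, 0, 0]], [[0.0003, 0.001, 0], [0, 0, 0]], [[0.0003, 0.001, 0], [0, 0, 0]], [[0.0002, 0.001, 0], [0, 0, 0]], [[0.0003, 0.001, 0], [0, 0, 0]], [[0.0003, 0.001, 0], [0, 0, 0]]]}}

```text
time_s: 8.35
tool_pos: [0.535, -0.0174, 0.091]
ee_rot: [0.801, 0.599, -0.001, 0.0]
contact_force: [-2.3, -4.2, 5.9]
gripper_width: 0.0194
grasp_force: 60.1
```

Push is about 4.7 N.

Request:
{"api": "send_rows", "payload": {"plan": [[[0.0003, 0.001, 0], [0, 0, 0]], [[0.0003, 0.001, 0], [0, 0, 0]], [[0.0003, 0.001, 0], [0, 0, 0]], [[0.0003, 0.001, 0], [0, 0, 0]], [[0.0003, 0.001, 0], [0, 0, 0]], [[0.0002, 0.001, 0], [0, 0, 0]], [[0.0003, 0.001, 0], [0, 0, 0]], [[0.0003, 0.001, 0], [0, 0, 0]]]}}

```text
time_s: 9.02
tool_pos: [0.5373, -0.0094, 0.091]
ee_rot: [0.801, 0.599, -0.001, 0.0]
contact_force: [-1.6, -3.5, 5.5]
gripper_width: 0.0191
grasp_force: 60.1
```

Request:
{"api": "send_rows", "payload": {"plan": [[[0.0003, 0.001, 0], [0, 0, 0]], [[0.0003, 0.001, 0], [0, 0, 0]], [[0.0003, 0.001, 0], [0, 0, 0]], [[0.0003, 0.001, 0], [0, 0, 0]], [[0.0003, 0.001, 0], [0, 0, 0]], [[0.0002, 0.001, 0], [0, 0, 0]], [[0.0003, 0.001, 0], [0, 0, 0]], [[0.0003, 0.001, 0], [0, 0, 0]]]}}

```text
time_s: 9.68
tool_pos: [0.5397, -0.0015, 0.091]
ee_rot: [0.801, 0.599, -0.001, 0.0]
contact_force: [-2.3, -3.5, 6.0]
gripper_width: 0.0195
grasp_force: 60.1
```

Request:
{"api": "send_rows", "payload": {"plan": [[[0.0003, 0.001, 0], [0, 0, 0]], [[0.0003, 0.001, 0], [0, 0, 0]], [[0.0003, 0.001, 0], [0, 0, 0]], [[0.0003, 0.001, 0], [0, 0, 0]], [[0.0003, 0.001, 0], [0, 0, 0]], [[0.0002, 0.001, 0], [0, 0, 0]], [[0.0003, 0.001, 0], [0, 0, 0]], [[0.0003, 0.001, 0], [0, 0, 0]]]}}

```text
time_s: 10.35
tool_pos: [0.5421, 0.0065, 0.091]
ee_rot: [0.801, 0.599, -0.001, 0.001]
contact_force: [-2.7, -4.8, 6.3]
gripper_width: 0.0189
grasp_force: 60.1
```

Push is 5.4 N, which may be the onset, so I'll take a shorter step.

Request:
{"api": "send_rows", "payload": {"plan": [[[0.0003, 0.001, 0], [0, 0, 0]], [[0.0003, 0.001, 0], [0, 0, 0]], [[0.0003, 0.001, 0], [0, 0, 0]], [[0.0003, 0.001, 0], [0, 0, 0]]]}}

```text
time_s: 10.68
tool_pos: [0.543, 0.0097, 0.091]
ee_rot: [0.801, 0.598, -0.002, 0.001]
contact_force: [-2.9, -6.1, 6.1]
gripper_width: 0.0191
grasp_force: 60.1
```

Request:
{"api": "send_rows", "payload": {"plan": [[[0.0003, 0.001, 0], [0, 0, 0]], [[0.0003, 0.001, 0], [0, 0, 0]], [[0.0003, 0.001, 0], [0, 0, 0]], [[0, 0, 0], [0, 0, 0]]]}}

```text
time_s: 11.02
tool_pos: [0.5436, 0.0116, 0.091]
ee_rot: [0.801, 0.598, -0.003, 0.001]
contact_force: [-3.9, -6.7, 7.8]
gripper_width: 0.0188
grasp_force: 60.2
```

Request:
{"api": "send_rows", "payload": {"plan": [[[0.0003, 0.001, 0], [0, 0, 0]], [[0.0003, 0.001, 0], [0, 0, 0]], [[0.0003, 0.001, 0], [0, 0, 0]], [[0, 0, 0], [0, 0, 0]]]}}

```text
time_s: 11.35
tool_pos: [0.5441, 0.0135, 0.091]
ee_rot: [0.801, 0.598, -0.003, 0.001]
contact_force: [-4.3, -8.7, 7.3]
gripper_width: 0.0193
grasp_force: 60.3
```

Push is 9.6 N and rising with distance, so this is the tight spot. I'll press a little more and hold.

Request:
{"api": "send_rows", "payload": {"plan": [[[0.0003, 0.001, 0], [0, 0, 0]], [[0.0003, 0.001, 0], [0, 0, 0]], [[0, 0, 0], [0, 0, 0]], [[0, 0, 0], [0, 0, 0]], [[0, 0, 0], [0, 0, 0]], [[0, 0, 0], [0, 0, 0]]]}}

```text
time_s: 11.85
tool_pos: [0.5444, 0.0146, 0.091]
ee_rot: [0.802, 0.598, -0.004, 0.002]
contact_force: [-3.6, -9.8, 8.6]
gripper_width: 0.0193
grasp_force: 60.3
```

```bash
python3 -c "
from h import *
st()
im,P,s=cloud('wrist')
for k,m in seg(im,P).items():
    if m.any(): print(k,ext(P,m))
st()"
```

```text
t 11.85 a,b [167.9 518.1  91. ] push 10.459976978764802 side -0.7205800927278189 fz 8.570403380878604
red (np.int64(4446), array([147.5, 169.8, 186.9]), array([508.7, 518.5, 528.4]))
orange (np.int64(2258), array([196.7, 203.1, 208.7]), array([493.2, 518.5, 544.1]))
blue (np.int64(3812), array([159.5, 184. , 196.1]), array([487.2, 516.8, 549.3]))
t 11.9 a,b [167.9 518.1  91. ] push 10.819443921790027 side -0.8372799915850087 fz 9.666834791105986
```

Request:
{"api": "send_rows", "payload": {"plan": [[[-0.0003, -0.001, 0], [0, 0, 0]], [[-0.0006, -0.002, 0], [0, 0, 0]], [[-0.0012, -0.004, 0], [0, 0, 0]], [[-0.0015, -0.005, 0], [0, 0, 0]], [[-0.0015, -0.005, 0], [0, 0, 0]], [[-0.0015, -0.005, 0], [0, 0, 0]], [[-0.0012, -0.004, 0], [0, 0, 0]], [[0, 0, 0], [0, 0, 0]]]}}

```text
time_s: 12.57
tool_pos: [0.5385, -0.0055, 0.0909]
ee_rot: [0.801, 0.599, 0.0, -0.0]
contact_force: [-2.1, 1.1, 6.5]
gripper_width: 0.019
grasp_force: 60.2
```

```bash
python3 -c "
from h import *
st()
im,P,s=cloud('wrist'); cv2.imwrite('pics/w2.png',im[:,:,::-1])
for k,m in seg(im,P).items():
    if m.any(): print(k,ext(P,m))
for l in ('carriage_face','marker_face'):
    for x in tip_of(l,'wrist')[:2]: print(l,np.round(x['xyz'],4),x['xyz'][:2]@D*1e3,x['confidence'])
st()"
```

```text
t 12.5667 a,b [146.9 518.1  90.9] push -0.443803337746053 side -2.3047928159994746 fz 6.456161485853461
red (np.int64(4484), array([126.5, 148.9, 166.2]), array([508.6, 518.4, 528.3]))
orange (np.int64(2282), array([191. , 196.9, 202.8]), array([493.1, 518.4, 544.1]))
blue (np.int64(4114), array([139.1, 165.5, 176.1]), array([487.2, 516.7, 549.2]))
carriage_face [0.5462 0.0204 0.0434] 173.92380000000003 0.75
carriage_face [0.4744 0.096  0.0144] 226.14864 0.38
marker_face [0.5531 0.0372 0.0434] 191.98830000000004 0.65
t 12.7167 a,b [147.  518.1  91. ] push -0.19110408362354664 side -1.374263135807346 fz 6.783530410046379
```

View pics/w2.png

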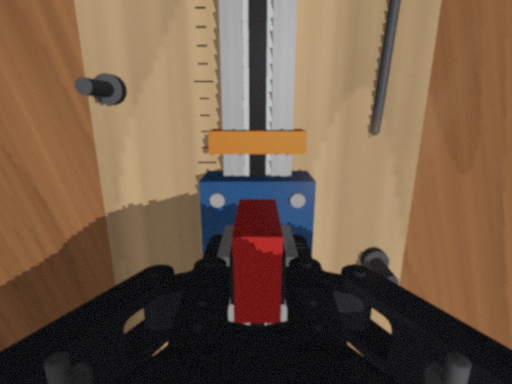

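The wrist view shows the carriage's front edge at row 172 and the marker's near edge at row 155, a gap of about 15 mm. I'll back off another 5 mm, then release.

Request:
{"api": "send_rows", "payload": {"plan": [[[-0.0003, -0.001, 0], [0, 0, 0]], [[-0.0006, -0.002, 0], [0, 0, 0]], [[-0.0006, -0.002, 0], [0, 0, 0]], [[-0.0002, -0.0005, 0], [0, 0, 0]], [[0, 0, 0], [0, 0, 0]], [[0, 0, 0], [0, 0, 0]]]}}

```text
time_s: 13.22
tool_pos: [0.5372, -0.01, 0.091]
ee_rot: [0.8, 0.599, 0.0, -0.0]
contact_force: [-1.5, 2.1, 7.4]
gripper_width: 0.0196
grasp_force: 60.1
```

Request:
{"api": "send_rows", "payload": {"plan": [[[0, 0, 0], [0, 0, 0]], [[0, 0, 0], [0, 0, 0]], [[0, 0, 0], [0, 0, 0]], [[0, 0, 0], [0, 0, 0]], [[0, 0, 0], [0, 0, 0]], [[0, 0, 0], [0, 0, 0]]], "hand": 1}}

```text
time_s: 13.72
tool_pos: [0.537, -0.0111, 0.0902]
ee_rot: [0.801, 0.599, -0.0, 0.0]
contact_force: [-0.6, -0.1, -0.1]
gripper_width: 0.0856
grasp_force: 0.0
```

Request:
{"api": "send_rows", "payload": {"plan": [[[0, 0, 0.008], [0, 0, 0]], [[0, 0, 0.015], [0, 0, 0]], [[0, 0, 0.02], [0, 0, 0]], [[0, 0, 0.02], [0, 0, 0]], [[0, 0, 0.02], [0, 0, 0]], [[0, 0, 0.015], [0, 0, 0]], [[0, 0, 0.01], [0, 0, 0]], [[0, 0, 0], [0, 0, 0]]]}}

```text
time_s: 14.38
tool_pos: [0.5384, -0.0109, 0.2007]
ee_rot: [0.801, 0.599, 0.002, 0.001]
contact_force: [0.2, 0.5, 0.3]
gripper_width: 0.0858
grasp_force: 0.0
```

```bash
python3 -c "
from h import *
st()
im,P,s=cloud('wrist'); cv2.imwrite('pics/w3.png',im[:,:,::-1])
for k,m in seg(im,P).items():
    if m.any(): print(k,ext(P,m))
for l in ('carriage_face','marker_face'):
    for x in tip_of(l,'wrist')[:2]: print(l,x['xyz'][:2]@D*1e3,x['confidence'])
st()"
```

```text
t 14.3833 a,b [141.7 519.5 200.7] push -0.5091407906275315 side 0.008790751503913088 fz 0.26099800982995075
red (np.int64(1300), array([122.1, 142.8, 161.4]), array([508.8, 518.8, 528.1]))
orange (np.int64(794), array([191.2, 196.5, 202.5]), array([493.2, 518.8, 544.4]))
blue (np.int64(2380), array([113. , 148.7, 171.4]), array([487.6, 517.4, 548.9]))
carriage_face 166.36922 0.92
marker_face 172.24778 0.68
marker_face 192.0739 0.65
t 14.5333 a,b [141.  517.7 197.7] push -0.2779693987311116 side -0.18096234979667083 fz -0.32421968615633445
```

View pics/w3.png

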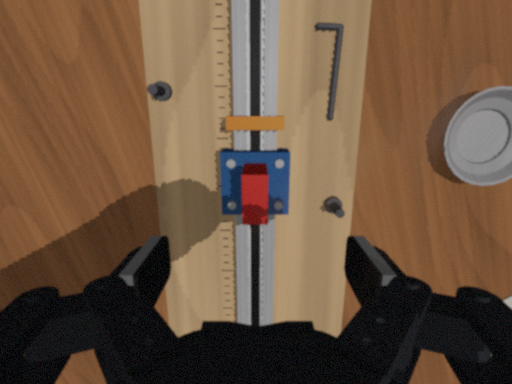

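The wrist view shows the carriage's front edge at row 150 and the marker's near edge at row 131, a gap of about 20 mm. The gripper is clear, and both bolts and the hex key stand untouched.

```bash
python3 -c "
from h import *
print(order.job_done())"
```

```text
the job is handed in; nothing more can be done
None
```

The job is handed in: I felt the rail bind and pressed to about 10.5 N, then backed the carriage off to a measured gap of about 20 mm and released it; the arm stayed clear of the marker, and the bolts and hex key look untouched.

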